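# Set up the microscopy light base and its dishes

### The arm

A 7-joint arm with a two-finger parallel gripper is mounted at the origin on the work surface. World frame = base frame: x ahead of the robot, y to its left, z up, the work surface at z = 0. Lengths are in m, angles in rad, forces in N, time in s.
With the tool pointing down it reaches from about 0.4 to 0.85 m from the base axis. Payload 10.4 kg.
Tool frame: the origin (TCP) lies between the finger pads; the fingertips stand r.nose_length ahead of it and the grasp point (between the pads) lies 6 mm ahead of it (r.nose_length is the distance from the TCP to the fingertips, in m); z points along the fingers, x is the direction in which the jaws open and shut, and the axes are right-handed (so a half turn about z gives the same grasp; the last joint's range is limited). The gripper opens to 87 mm and grips with 3 to 60 N. Pads are 19 mm wide; open, the fingers measure 117 mm over their backs; the gripper's body (75 mm by 190 mm) begins 51 mm behind the grasp point.
Start: joints at [1.161, 0.332, -0.065, 1.46, 0.022, 1.35, -0.088], TCP at [0.236, -0.579, 0.248] pointing down, gripper open.
Joint ranges: [-2.6, 2.6], [-0.5, 2.12], [-1.47, 1.34], [0.16, 2.42], [-1.27, 4.41], [0.06, 2.06], [-2.6, 2.6]. Speed limits (rad/s): [2.22, 2.22, 2.79, 2.79, 3.14, 3.14, 3.14].

### API

Orientations are given as a unit quaternion [x, y, z, w].
In Python, from bench import r gives the robot as it stands. The module is installed in compiled form; this text tells all that it offers.
- The arm moves only by the shell command python3 -m creep 'ROWS' [OPENING] [FORCE]. ROWS is JSON, a list of rows, each an object of numbers: "x", "y", "z": the shift along the world's x, y, z in m; "spin": the turn about the world's z in degrees. In form: [{"x": .., "y": .., "z": .., "spin": ..}, ...]. A call has 1 to 12 rows; each row is the pose to reach, as a shift and turn from the pose commanded when the call began; what a row does not reach only later rows make up. A row lasts 1/8 s, in which the tool goes at most 62.5 mm and 10.7 degrees, less where a joint would pass 70% of its speed; a pose out of reach is approached as far as the arm can. A call with a gripper value outside its range is refused whole. OPENING is the finger opening in m, from 0 to 0.087, set as the call begins (- or left out, the last holds). The fingers move at their own pace and stop on an object; FORCE is the grip in N (left out, the last holds). Time passes only in rows, so rows that repeat a pose let the fingers close. It gives the time, the measured TCP pose, the force and the opening at its end, in the units of the state.
- r.read_state(): the state, without advancing time (a new reading comes with each control period).
- r.camera(name): name is "scene" or "top"; returns a dict with "pixels" (400x640x3 uint8, blue, green, red), "z_map" (400x640 float32, m along the optical axis (not along the pixel's ray), 0 where there is no reading), "K" (3x3 intrinsics, pixels), "k1" (the pictures are not rectified: a ray, as slopes to the right and down, at radius r is drawn at 1 + k1 r^2 times it, then the intrinsics apply), "R" (3x3) and "t" (3): a world point X has camera coordinates R X + t. Camera axes: x right, y down, z forward; pixel columns grow to the right and rows downward; lengths in m; the calibration is good to about 2 mm. A picture is of the moment at which its call begins.
- r.close_job(): hands the job in, once; it reports no verdict.
The state is a dict: "time": time; "joint_positions": joint angles; "joint_vel": joint speeds; "joint_torque": joint torques, N m; "ee_pos": TCP position; "eef_rot": TCP orientation; "ft_force": force on the tool from outside, world axes, zero at the start; "torque": the same for the moment, N m; "width": finger opening in m.
Only numpy, scipy, OpenCV 4.12 (cv2) and the standard library are available. Lean on these libraries where they do the work, as an engineer would, in place of code of your own. Each camera call takes 0.05 s, during which the arm holds its last target. There are 200 camera calls.

### The job

Set up this place at the lab bench: first slide the filter slide, plain end first, into the low slot under the stage of the light base until it is fully home, and then set the lidded dish centred on top of the stage. Stand the squat jar upright on the bench midway between the light base and the slide rack, and the slim dropper bottle upright midway between the light base and the lamp unit, both in line with them. Leave the beaker and the carton where they are.

Things in the scene. Friction and masses are not known exactly. Their poses are not given: they have to be found in the camera images.
- light_base: Low light base, fixed: grey block x -70..60, y -50..50 mm, top z 18. Origin on the bench; x away from the robot, y to its left. Dark stage plate x -20..60, y -50..50, z 32..40, round white window (66 mm) at its centre x 20, y 0. Slot under it along x, open towards the robot (-x): 50 mm wide, z 18..32, end stop at x 45. In front, flared lips 30 mm high narrow from 64 mm wide (x -48) to 50 (x -20).
- slide_rack: Slide rack, fixed: open grey plastic tray 85 (x) x 60 (y) x 30 mm with a row of four upright glass slides, tops 39 mm above the bench. Origin: centre of its underside. Stands about 215 mm to one side (+y or -y) of the light base, the lamp unit on the other side.
- lamp_unit: Lamp power unit, fixed: flat grey box 85 (x) x 60 (y) x 30 mm with one round black dial 40 mm across on its top, 42 mm high in all. Origin: centre of its underside. Stands about 215 mm to the other side of the light base.
- slider: Filter slide, loose, 90 g: aluminium plate 105 (x) x 42 x 8 mm with an amber disc; upright black grip tab 16 (x) x 12 (y) mm at x -44.5, y 0, its top 42 mm above the underside. Origin: centre of the underside, x towards the plain end. Fully home, the plain end (x 52.5) meets the stop: origin at x -7.5, y 0, z 18 in the light base's frame, x axes parallel, tab in front of the stage.
- dish: Lidded specimen dish, loose, 90 g, in one piece: aluminium, round, 61 mm diameter and 18 mm high, with a black upright knob 20 mm across on the centre, from 18 to 40 mm height. Origin: centre of the underside, z up.
- jar: Squat jar, loose, 100 g: brown glass, 44 mm diameter, white screw cap 42 mm across, 52 mm high in all (glass side straight up to 34 mm). Origin: centre of the underside, z up.
- dropper: Slim dropper bottle, loose, 60 g: brown glass, 32 mm diameter, straight up to 52 mm, with white collar 20 mm across from 60 to 70 mm and a narrow dark rubber teat to 90 mm. Origin: centre of the underside, z up.
- beaker: Bystander: white porcelain beaker, loose, open, 54 mm across the rim and 60 mm high. Not to be moved. Origin: centre of the underside.
- carton: Bystander: brown cardboard carton, loose, 55 x 45 x 35 mm high with a paper band. Not to be moved. Origin: centre of the underside.
Things that resemble listed ones, but are neither listed nor needed, are in the scene too. Leave any blue look-alike of the slider alone.

How it is judged:
On the way, in this order (a step that is already met when the one before it is completed fails the run):
1. the filter slide is fully home in the slot (x of slider in the frame of light_base above -0.0155 m and y of slider in the frame of light_base between -0.008 and 0.008 m and z of slider in the frame of light_base between 0.012 and 0.026 m and angle between the x axis of slider and the x axis of light_base, either way round below 0.15 rad), for 0.2 s.
2. then the lidded dish stands centred on the stage (x of dish in the frame of light_base between 0.008 and 0.032 m and y of dish in the frame of light_base between -0.012 and 0.012 m and z of dish in the frame of light_base between 0.036 and 0.045 m and angle between dish's own z axis and vertical below 0.1 rad), for 0.2 s.
At the end, for the whole second after the job is handed in: Slide in the slot within 8 mm of the stop, plain end in; dish upright on the stage within 12 mm of its centre in x, y; jar and bottle upright on the bench, each on its side, 92 to 133 mm sideways of the light base's origin and -30 to +20 mm along its x; all released, at rest (all of step 1 and all of step 2 and x of jar in the frame of light_base between -0.03 and 0.02 m and ((y of slide_rack in the frame of light_base above 0 m and y of jar in the frame of light_base between 0.0925 and 0.1325 m) or (y of slide_rack in the frame of light_base below 0 m and y of jar in the frame of light_base between -0.1325 and -0.0925 m)) and angle between each of jar, dropper's own z axis and vertical below 0.1 rad and height (world z) of each of jar, dropper below 0.006 m and x of dropper in the frame of light_base between -0.03 and 0.02 m and ((y of lamp_unit in the frame of light_base above 0 m and y of dropper in the frame of light_base between 0.0925 and 0.1325 m) or (y of lamp_unit in the frame of light_base below 0 m and y of dropper in the frame of light_base between -0.1325 and -0.0925 m)) and linear speed of each of slider, dish, jar, dropper below 0.02 m/s); the robot touches nothing.
It fails at once if the beaker is moved by more than 30 mm or tipped over (distance of beaker from where it was at the start of the episode above 0.03 m or angle between beaker's own z axis and vertical above 0.4 rad).
It fails at once if the carton is moved by more than 30 mm or tipped over (distance of carton from where it was at the start of the episode above 0.03 m or angle between carton's own z axis and vertical above 0.4 rad).
It also fails if it takes over 112 s, if anything falls off the work surface, if the arm or the gripper's body presses on something with over 40 N, if the wrist force passes 120 N, or if a joint passes its speed limit or range.

## Working session

There is one attempt and no reset: what is moved stays moved. The work goes in short steps, Python scripts to look and compute and a shell command to move; the robot and the scene stay as the last step left them, time stands still between calls to the robot, and variables do not carry over. Pictures are saved under pics/ and viewed, about 12 in all and at most 16, crops included, and the job is handed in when it is done.

```bash
mkdir -p pics; cat > h.py <<'E'
import numpy as np, cv2
from bench import r
def cam(n): return r.camera(n)
def cloud(c):
    h,w=c["z_map"].shape; K=c["K"]; u,v=np.meshgrid(np.arange(w),np.arange(h))
    xd=(u-K[0,2])/K[0,0]; yd=(v-K[1,2])/K[1,1]; x,y=xd.copy(),yd.copy()
    for _ in range(8):
        s=1+c["k1"]*(x*x+y*y); x,y=xd/s,yd/s
    z=c["z_map"]; P=np.stack([x*z,y*z,z],-1)
    W=(P-c["t"])@c["R"]; W[z==0]=np.nan
    D=np.stack([x,y,np.ones_like(x)],-1)@c["R"]; C=-c["R"].T@c["t"]
    return W,D,C
def plane(c,u,v,h):
    W,D,C=cloud(c); d=D[int(v),int(u)]; return C+d*(h-C[2])/d[2]
E
python3 - <<'E'
from h import *
print(r.nose_length,r.read_state())
for n in("scene","top"):
    c=cam(n); cv2.imwrite(f"pics/{n}0.png",c["pixels"]); print(n,c["K"].tolist(),c["k1"],(-c["R"].T@c["t"]),c["R"][2])
E
```

```text
0.025 {'time': 0.0, 'joint_positions': array([ 1.16139167,  0.33285189, -0.06471517,  1.46093891,  0.0216224 ,
        1.34989991, -0.08847369]), 'joint_vel': array([-0.0012415 ,  0.00204169,  0.00116398, -0.00109419, -0.00163549,
        0.00040782, -0.00079094]), 'joint_torque': array([ 2.54081078e-04, -6.23238873e+01,  2.51765916e-02, -3.89903104e+01,
       -6.13408908e-02,  3.95816762e-02,  1.64718108e-04]), 'ee_pos': array([ 0.23563465, -0.57850011,  0.24676759]), 'eef_rot': array([ 8.29846975e-01, -5.57990598e-01, -6.03551111e-04, -3.56186903e-04]), 'ft_force': array([-0.39685038, -0.1794775 , -0.02794185]), 'torque': array([-0.00929714,  0.00075539,  0.03639222]), 'width': 0.0870668050003343}
scene [[389.52848356691675, 0.0, 324.70300180118545], [0.0, 389.52848356691675, 199.9667179656568], [0.0, 0.0, 1.0]] 0.03354555023860979 [1.17764547 0.33947255 0.73275649] [-0.64536508 -0.34297653 -0.68254745]
top [[519.9746297475398, 0.0, 317.8531900553969], [0.0, 519.9746297475398, 189.81547454414283], [0.0, 0.0, 1.0]] -0.17199255743072525 [0.27335401 0.00289848 1.5520617 ] [ 0.1381287   0.0083018  -0.99037949]
```

View pics/top0.png

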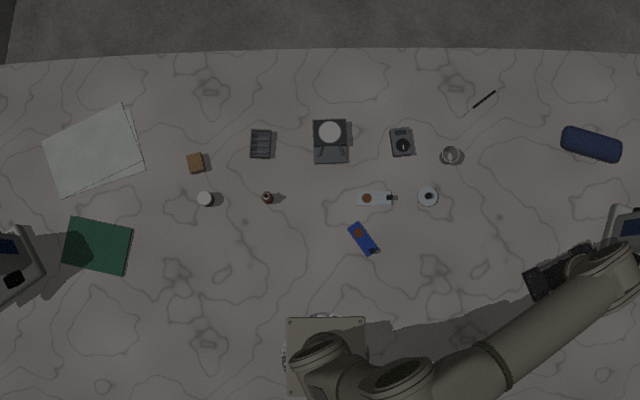

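View pics/scene0.png

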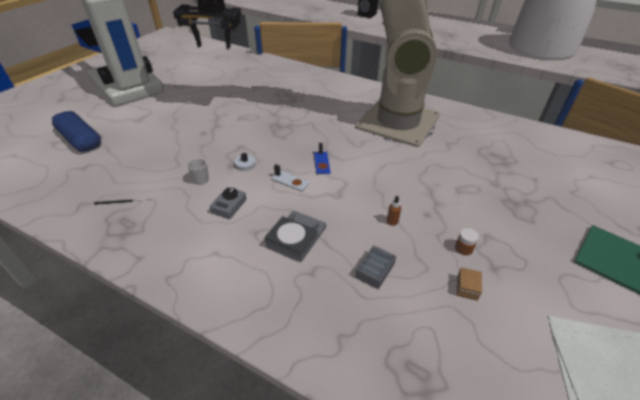

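The top picture shows: the light base at (330,141), the rack at (261,143) on +y, and the lamp at (402,142) on -y. The aluminium slide is at (376,198) with its tab on the right, and its blue look-alike is at (363,238). The dish is at (428,196), dropper (267,198), jar (205,199), beaker (451,155) and carton (196,163). The scene picture agrees with this. I'll confirm with an enlarged crop and measure.

```bash
python3 - <<'E'
from h import *
c=cam("top"); im=c["pixels"]
cr=cv2.resize(im[100:265,180:480],None,fx=2.6,fy=2.6,interpolation=cv2.INTER_CUBIC)
cr=cv2.convertScaleAbs(cr,alpha=1.6); 
s=cam("scene"); cs=cv2.resize(s["pixels"][130:310,180:500],None,fx=2.4,fy=2.4,interpolation=cv2.INTER_CUBIC)
cv2.imwrite("pics/t1.png",cr); cv2.imwrite("pics/s1.png",cv2.convertScaleAbs(cs,alpha=1.3))
# depth blobs
for n,k in(("top",c),("scene",s)):
    W,D,C=cloud(k); m=((W[...,2]>.005)&(W[...,2]<.12)&(W[...,0]>.3)&(W[...,0]<.9)&(abs(W[...,1])<.5)).astype(np.uint8)
    N,L,S,_=cv2.connectedComponentsWithStats(m)
    for i in range(1,N):
        if S[i,4]<25: continue
        P=W[L==i]; (a,b),wh,an=cv2.minAreaRect((P[:,:2]*1000).astype(np.float32))
        print(n,S[i,:5],"ctr",round(a),round(b),np.round(wh),round(an),"zmax",round(np.percentile(P[:,2],97)*1000))
    print("bench z",np.nanmedian(W[(W[...,0]>.35)&(W[...,0]<.8)&(abs(W[...,1])<.4)][:,2]))
E
```

```text
top [473 100   9   9  25] ctr 751 -487 [11. 37.] 43 zmax 14
top [ 310  117   37   50 1485] ctr 638 -19 [150. 109.] 2 zmax 46
top [250 127  24  32 500] ctr 638 184 [67. 97.] 87 zmax 42
top [387 127  28  32 600] ctr 629 -239 [94. 71.] 13 zmax 46
top [439 144  21  21 257] ctr 590 -383 [58. 72.] 63 zmax 62
top [186 148  20  27 311] ctr 583 387 [74. 49.] 18 zmax 42
top [417 183  22  24 318] ctr 470 -314 [62. 72.] 76 zmax 40
top [356 186  39  20 457] ctr 466 -155 [ 55. 118.] 3 zmax 41
top [197 189  19  18 221] ctr 472 353 [57. 47.] 39 zmax 59
top [254 190  20  14 130] ctr 472 175 [64. 31.] 56 zmax 92
top [344 218  35  35 447] ctr 345 -113 [118.  54.] 34 zmax 41
bench z 0.0010918190379804035
scene [314 142  17  32 335] ctr 345 -117 [109.  42.] 34 zmax 42
scene [235 152  20  18 271] ctr 468 -312 [59. 58.] 52 zmax 42
scene [187 158  22  26 427] ctr 588 -378 [54. 51.] 28 zmax 62
scene [271 164  39  26 423] ctr 464 -170 [142.  56.] 82 zmax 42
scene [210 187  36  32 749] ctr 636 -239 [88. 61.] 7 zmax 44
scene [386 195  15  30 301] ctr 475 164 [23. 32.] 16 zmax 88
scene [119 199  14   3  36] ctr 756 -488 [ 9. 32.] 34 zmax 11
scene [ 264  210   62   52 1943] ctr 638 -25 [135. 101.] 2 zmax 43
scene [456 229  23  26 442] ctr 471 349 [42. 43.] 43 zmax 53
scene [ 355  246   41   43 1030] ctr 638 186 [61. 88.] 86 zmax 39
scene [457 267  25  34 670] ctr 581 383 [59. 45.] 13 zmax 37
bench z 0.00040600376293905606
```

View pics/t1.png

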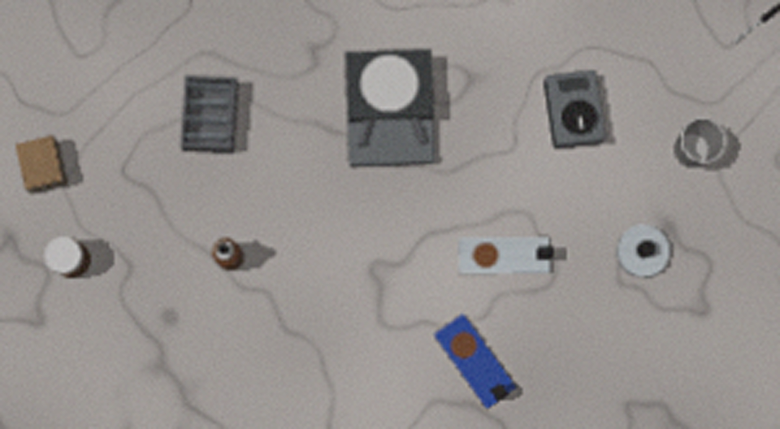

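View pics/s1.png

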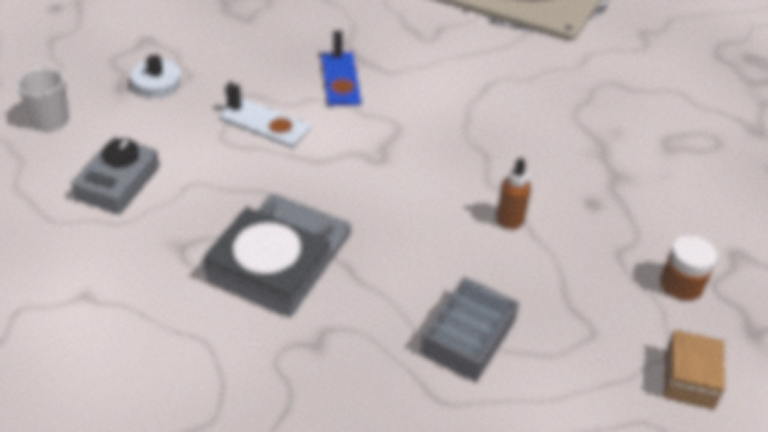

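Both crops confirm it: the aluminium plate at t1 (505,255), with amber disc and black tab on its right, is the filter slide. The blue one at (478,360) is the look-alike. The round one with a knob at (643,250) is the dish, the tall brown bottle at (227,253) is the dropper, and the white cap at (68,256) is the jar. Next come precise measurements.

```bash
cat >> h.py <<'E'
def pts(c,m,h):
    W,D,C=cloud(c); d=D[m]; return (C+d*((h-C[2])/d[:,2])[:,None])[:,:2]*1000
def rect(P): 
    (a,b),wh,an=cv2.minAreaRect(P.astype(np.float32)); return f"({a:.1f},{b:.1f}) {wh[0]:.0f}x{wh[1]:.0f} @{an:.1f}"
def big(m):
    N,L,S,_=cv2.connectedComponentsWithStats(m.astype(np.uint8)); return L==1+np.argmax(S[1:,4])
def box(c,x0,x1,y0,y1,h=0.0):
    W,D,C=cloud(c); X=C+D*((h-C[2])/D[...,2])[...,None]
    return (X[...,0]>x0)&(X[...,0]<x1)&(X[...,1]>y0)&(X[...,1]<y1)
E
cat > meas.py <<'E'
from h import *
for n in("top","scene"):
    c=cam(n); W,D,C=cloud(c); im=c["pixels"].astype(int); v=im.max(-1); sat=v-im.min(-1); bm=np.median(v[box(c,.4,.8,-.1,.15)]); 
    e=lambda m:big(m)
    q=lambda m,h:rect(pts(c,big(m),h))
    b=box(c,.55,.73,-.11,.06,.03)
    print(n,bm,"window",q(b&(v>1.2*bm if n=="top" else v>1.08*bm),.04))
    m=big(b&(v<.55*bm)&(W[...,2]>.028)); P=pts(c,m,.04); print("  stagedark",rect(P))
    m=big(b&(v<.8*bm)&(W[...,2]>.012)); print("  base", rect(W[m][:,:2]*1000))
    b=box(c,.43,.51,-.25,-.1)
    print("  slidebright",q(b&(v>1.12*bm)&(sat<40),.008)," amber",q(b&(sat>.25*bm),.008)," tab",W[b&(W[...,2]>.034)][:,:2].mean(0)*1000, q(b&(v<.35*bm)&(W[...,2]>.036),.042))
    b=box(c,.42,.52,-.36,-.26)
    print("  dishbright",q(b&(v>1.12*bm),.018)," knob",q(b&(v<.4*bm)&(W[...,2]>.035),.04))
    b=box(c,.42,.54,.1,.22); print("  droptop", np.nanmean(W[b&(W[...,2]>.075)],0)*1000, "brown",np.nanmean(W[b&(W[...,2]>.02)],0)*1000)
    b=box(c,.42,.54,.3,.42); print("  jarcap", q(b&(v>1.1*bm)&(sat<40),.052), rect(W[b&(W[...,2]>.046)][:,:2]*1000))
E
python3 meas.py
```

```text
top 97.0 window (673.1,-47.6) 0x0 @0.0
  stagedark (656.7,-21.2) 81x98 @1.3
  base (633.8,-20.8) 129x100 @1.5
  slidebright (461.2,-150.5) 100x36 @89.0  amber (461.6,-127.9) 24x24 @88.5  tab [ 462.27158082 -194.695222  ] (460.7,-194.2) 15x9 @89.0
  dishbright (442.0,-310.2) 40x13 @80.3  knob (463.4,-310.5) 15x15 @43.1
  droptop [465.75889509 166.29556746  87.56713684] brown [463.73425648 164.50931148  60.00370089]
  jarcap (465.3,351.9) 39x37 @45.2 (465.1,349.7) 40x39 @1.3
scene 158.0 window (662.6,-24.4) 58x56 @67.0
  stagedark (665.7,-19.5) 93x103 @1.1
  base (640.0,-24.1) 132x102 @1.5
  slidebright (465.4,-168.3) 33x27 @88.4  amber (466.3,-131.2) 18x20 @31.4  tab [ 470.54956402 -195.71085525] (475.6,-193.1) 8x2 @82.6Traceback (most recent call last):
  File "meas.py", line 13, in <module>
    print("  dishbright",q(b&(v>1.12*bm),.018)," knob",q(b&(v<.4*bm)&(W[...,2]>.035),.04))
                         ~^^^^^^^^^^^^^^^^^^^^
  File "meas.py", line 5, in <lambda>
    q=lambda m,h:rect(pts(c,big(m),h))
                            ~~~^^^
  File "h.py", line 20, in big
    N,L,S,_=cv2.connectedComponentsWithStats(m.astype(np.uint8)); return L==1+np.argmax(S[1:,4])
                                                                              ~~~~~~~~~^^^^^^^^^
    return _wrapfunc(a, 'argmax', axis=axis, out=out, **kwds)
    return bound(*args, **kwds)
ValueError: attempt to get argmax of an empty sequence
```

```bash
python3 -m creep '[{"x":0.03,"y":0.05,"z":0,"spin":8.5},{"x":0.06,"y":0.1,"z":0,"spin":17},{"x":0.09,"y":0.15,"z":0,"spin":25.5},{"x":0.12,"y":0.2,"z":-0.02,"spin":34},{"x":0.15,"y":0.25,"z":-0.05,"spin":42.5},{"x":0.18,"y":0.30,"z":-0.08,"spin":51},{"x":0.21,"y":0.35,"z":-0.11,"spin":59.5},{"x":0.229,"y":0.384,"z":-0.14,"spin":68},{"x":0.229,"y":0.384,"z":-0.15,"spin":68},{"x":0.229,"y":0.384,"z":-0.15,"spin":68}]' 0.05 20
python3 - <<'E'
from h import *
s=cam("scene")["pixels"][120:220,200:360]; t=cam("top")["pixels"][140:250,320:480]
a=cv2.resize(s,(800,500),interpolation=cv2.INTER_CUBIC); cv2.imwrite("pics/g1.png",a)
E
```

```text
time: 1.55
ee_pos: [0.4641, -0.1953, 0.0971]
eef_rot: [1.0, 0.001, -0.001, -0.0]
ft_force: [-1.3, -0.3, 0.6]
width: 0.0497
```

View pics/g1.png

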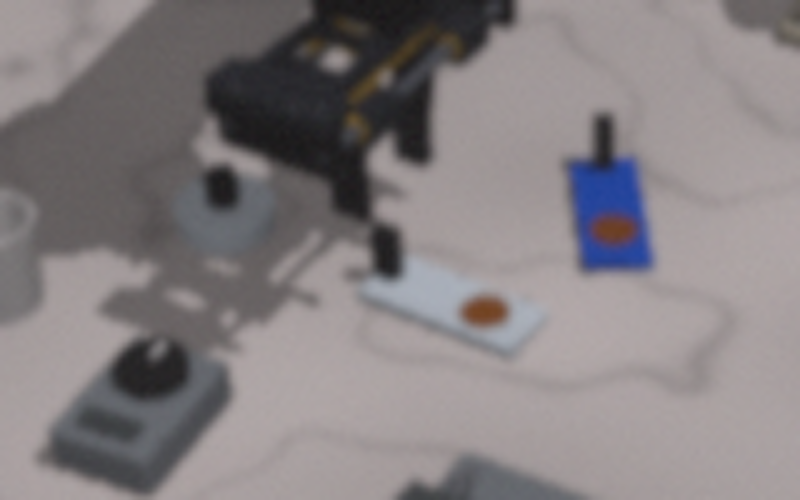

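Fingertips are at crop (350,212) and (415,160), with the tab top at (388,232). I'll check where the calibration puts those points.

```bash
cat >> h.py <<'E'
def proj(c,X):
    p=c["R"]@np.array(X)+c["t"]; a=p[:2]/p[2]; a=a*(1+c["k1"]*(a@a)); return a*c["K"][0,0]+c["K"][:2,2]
E
python3 - <<'E'
from h import *
s=cam("scene")
f=lambda X:(proj(s,X)-[200,120])*5
for X in([.439,-.195,.072],[.489,-.195,.072],[.464,-.195,.072],[.464,-.195,.042],[.464,-.205,.042],[.474,-.195,.042]): print(X,f(X))
E
```

```text
[0.439, -0.195, 0.072] [408.50630283 161.11627983]
[0.489, -0.195, 0.072] [358.54513179 207.54000811]
[0.464, -0.195, 0.072] [383.89672671 183.98789889]
[0.464, -0.195, 0.042] [387.54130927 226.2916433 ]
[0.464, -0.205, 0.042] [372.97930486 220.91216409]
[0.474, -0.195, 0.042] [377.69851598 235.70064649]
```

Projection agrees to about 1–2 mm. Descend and grip.

```bash
python3 -m creep '[{"z":-0.02},{"z":-0.04},{"z":-0.061},{"z":-0.061}]' && python3 -m creep '[{"z":0},{"z":0},{"z":0},{"z":0},{"z":0.015},{"z":0.035},{"z":0.055},{"z":0.055}]' 0 30
```

```text
invalid input at $[0]: expected keys x, y, z, spin
```

```bash
python3 -m creep '[{"x":0,"y":0,"z":-0.02,"spin":0},{"x":0,"y":0,"z":-0.04,"spin":0},{"x":0,"y":0,"z":-0.061,"spin":0},{"x":0,"y":0,"z":-0.061,"spin":0}]' && python3 -m creep '[{"x":0,"y":0,"z":0,"spin":0},{"x":0,"y":0,"z":0,"spin":0},{"x":0,"y":0,"z":0,"spin":0},{"x":0,"y":0,"z":0,"spin":0},{"x":0,"y":0,"z":0.015,"spin":0},{"x":0,"y":0,"z":0.035,"spin":0},{"x":0,"y":0,"z":0.055,"spin":0},{"x":0,"y":0,"z":0.055,"spin":0}]' 0 30
```

```text
time: 2.2
ee_pos: [0.4639, -0.1955, 0.0362]
eef_rot: [1.0, 0.0, -0.001, -0.0]
ft_force: [-0.1, -0.1, 0.4]
width: 0.0498
time: 3.2
ee_pos: [0.4659, -0.1952, 0.0935]
eef_rot: [1.0, 0.001, 0.001, 0.001]
ft_force: [-0.0, 0.5, -1.0]
width: 0.0119
```

```bash
python3 -m creep '[{"x":0,"y":0.02,"z":0.01,"spin":-9},{"x":0,"y":0.04,"z":0.01,"spin":-18},{"x":0,"y":0.06,"z":0.01,"spin":-27},{"x":0.0,"y":0.08,"z":0.01,"spin":-36},{"x":0.0,"y":0.1,"z":0.01,"spin":-45},{"x":0.0,"y":0.12,"z":0.01,"spin":-54},{"x":0.0,"y":0.14,"z":0.01,"spin":-63},{"x":0.01,"y":0.155,"z":0.01,"spin":-72},{"x":0.015,"y":0.169,"z":0.01,"spin":-80},{"x":0.02,"y":0.169,"z":0.01,"spin":-88.5},{"x":0.02,"y":0.169,"z":0.01,"spin":-88.5},{"x":0.02,"y":0.169,"z":0.01,"spin":-88.5}]'
python3 - <<'E'
from h import *
s=cam("scene"); f=lambda X:proj(s,X).round(1)
a=cv2.resize(s["pixels"][140:270,240:400],(800,650),interpolation=cv2.INTER_CUBIC)[:600]; cv2.imwrite("pics/g2.png",a)
t=r.read_state()["ee_pos"]
W,D,C=cloud(s); m=box(s,.45,.72,-.12,.08,.05); im=s["pixels"].astype(int); v=im.max(-1)
al=m&(v>150)&(W[...,0]<.62)&(W[...,2]>.03); print(al.sum(), rect(W[big(al)][:,:2]*1000), np.nanmedian(W[big(al)],0))
E
```

```text
time: 4.7
ee_pos: [0.4843, -0.026, 0.1012]
eef_rot: [0.718, -0.696, -0.0, 0.0]
ft_force: [0.1, 0.8, -1.9]
width: 0.0119
168 (550.8,-24.2) 57x41 @2.2 [ 0.56010186 -0.02148999  0.06603521]
```

View pics/g2.png

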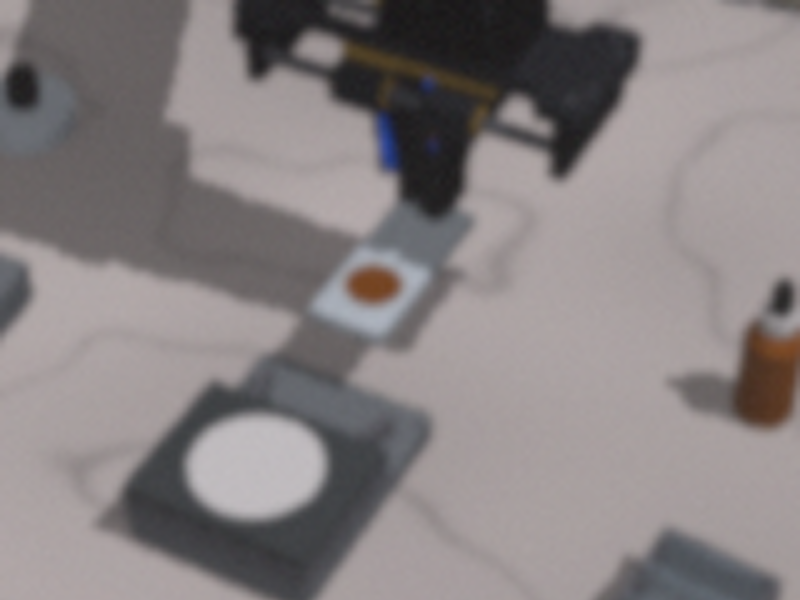

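```bash
python3 - <<'E'
from h import *
for n in("scene","top"):
    s=cam(n); W,D,C=cloud(s); m=box(s,.45,.72,-.12,.08,.05); im=s["pixels"].astype(int)
    al=m&(W[...,0]<.59)&(W[...,0]>.50)&(W[...,2]>.035)&(W[...,2]<.085)&(abs(W[...,1]+.025)<.018)
    P=W[al]; A=np.c_[P[:,0]-.484,np.ones(len(P))]; k=np.linalg.lstsq(A,P[:,2],rcond=None)[0]
    print(n,len(P),"slope x",k[0],"z at tab",k[1])
    for nm,b in(("stage",(.645,.69,-.06,.02)),("bench",(.50,.56,.04,.12))):
        q=(W[...,0]>b[0])&(W[...,0]<b[1])&(W[...,1]>b[2])&(W[...,1]<b[3]); print(nm,np.nanmedian(W[q][:,2]))
E
```

```text
scene 319 slope x -0.02241149442861478 z at tab 0.0674924158331493
stage 0.04137271183589596
bench 0.001634025751704605
top 0 slope x 0.0 z at tab 0.0
stage 0.040481786491891436
bench 0.001489085584757818
```

```bash
python3 -m creep '[{"x":0.025,"y":-0.001,"z":0,"spin":0},{"x":0.025,"y":-0.001,"z":-0.02,"spin":0},{"x":0.025,"y":-0.001,"z":-0.034,"spin":0},{"x":0.025,"y":-0.001,"z":-0.034,"spin":0}]'; for i in 1 2 3; do python3 -m creep '[{"x":0,"y":0,"z":-0.002,"spin":0},{"x":0,"y":0,"z":-0.002,"spin":0}]'|grep -E "ee_pos|force"; done
python3 - <<'E'
from h import *
s=cam("scene"); W,D,C=cloud(s); t=r.read_state()["ee_pos"][0]
al=(W[...,0]<.60)&(W[...,0]>t+.015)&(W[...,2]>.01)&(W[...,2]<.085)&(abs(W[...,1]+.025)<.018)
P=W[al]; k=np.polyfit(P[:,0]-t,P[:,2],1); print(len(P),"slope",k[0],"z at tab",k[1])
a=cv2.resize(s["pixels"][150:270,240:400],(800,600),interpolation=cv2.INTER_CUBIC); cv2.imwrite("pics/g3.png",a)
E
```

```text
time: 5.35
ee_pos: [0.5087, -0.0269, 0.0665]
eef_rot: [0.717, -0.697, -0.001, 0.001]
ft_force: [-0.5, -0.3, -1.8]
width: 0.0119
ee_pos: [0.51, -0.0269, 0.066]
ft_force: [0.6, 0.0, -1.2]
ee_pos: [0.5098, -0.0269, 0.0636]
ft_force: [-0.6, 0.4, -1.2]
ee_pos: [0.51, -0.0268, 0.0617]
ft_force: [-0.7, -0.1, 1.7]
290 slope 0.0038670427871704658 z at tab 0.026827899897854883
```

View pics/g3.png

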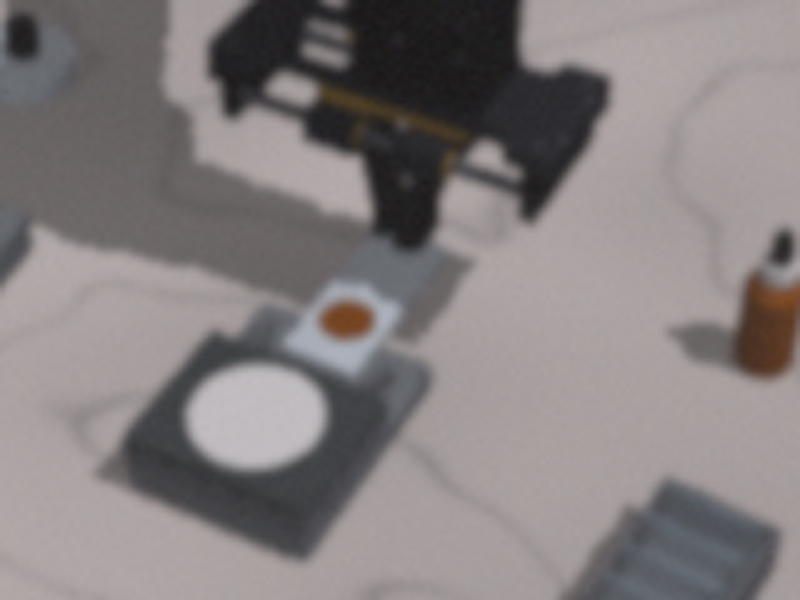

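Slide is resting on the base with its plain end between the lips (crop (335,350)), level. Now push in.

```bash
python3 -m creep '[{"x":0.008,"y":0,"z":0.001,"spin":0},{"x":0.016,"y":0,"z":0.001,"spin":0},{"x":0.025,"y":0.0005,"z":0.001,"spin":0},{"x":0.025,"y":0.0005,"z":0.001,"spin":0}]'; python3 -m creep '[{"x":0.01,"y":0,"z":0,"spin":0},{"x":0.02,"y":0.0005,"z":0,"spin":0},{"x":0.03,"y":0.0005,"z":0,"spin":0},{"x":0.03,"y":0.0005,"z":0,"spin":0}]'|grep -E "ee_pos|force"
```

```text
time: 6.65
ee_pos: [0.5355, -0.0261, 0.0624]
eef_rot: [0.717, -0.697, -0.0, -0.0]
ft_force: [-0.4, 0.8, -1.2]
width: 0.0117
ee_pos: [0.5655, -0.0257, 0.0625]
ft_force: [1.1, -0.7, 0.0]
```

```bash
python3 -m creep '[{"x":0.007,"y":0,"z":0,"spin":0},{"x":0.014,"y":0,"z":0,"spin":0},{"x":0.02,"y":0.0005,"z":0,"spin":0},{"x":0.02,"y":0.0005,"z":0,"spin":0}]'|grep -E "ee_pos|force"; for i in 1 2 3; do python3 -m creep '[{"x":0.002,"y":0,"z":0,"spin":0},{"x":0.002,"y":0,"z":0,"spin":0}]'|grep -E "ee_pos|force"; done
```

```text
ee_pos: [0.5852, -0.0252, 0.0625]
ft_force: [-0.7, 0.4, -0.6]
ee_pos: [0.5868, -0.0253, 0.0626]
ft_force: [0.4, -1.1, -1.4]
ee_pos: [0.5889, -0.0253, 0.0626]
ft_force: [-0.9, -0.5, -1.2]
ee_pos: [0.5909, -0.0253, 0.0626]
ft_force: [0.3, -0.3, -0.6]
```

```bash
for i in 1 2 3 4; do python3 -m creep '[{"x":0.001,"y":0,"z":0,"spin":0},{"x":0.001,"y":0,"z":0,"spin":0}]'|grep -E "ee_pos|force"; done
```

```text
ee_pos: [0.5918, -0.0253, 0.0626]
ft_force: [0.2, -0.1, -0.6]
ee_pos: [0.5929, -0.0254, 0.0626]
ft_force: [1.0, -0.4, -1.4]
ee_pos: [0.5933, -0.0255, 0.0623]
ft_force: [-2.5, -0.4, 0.0]
ee_pos: [0.5933, -0.0255, 0.0621]
ft_force: [-7.7, -0.6, 2.9]
```

Stop contact at TCP x 0.593. Relax, release gently and rise.

```bash
python3 -m creep '[{"x":-0.001,"y":0,"z":-0.001,"spin":0},{"x":-0.001,"y":0,"z":-0.001,"spin":0}]'|grep -E "ee_pos|force"; python3 -m creep '[{"x":0,"y":0,"z":0,"spin":0},{"x":0,"y":0,"z":0,"spin":0},{"x":0,"y":0,"z":0.02,"spin":0},{"x":0,"y":0,"z":0.05,"spin":0},{"x":-0.02,"y":-0.05,"z":0.1,"spin":0},{"x":-0.05,"y":-0.1,"z":0.1,"spin":0},{"x":-0.08,"y":-0.15,"z":0.1,"spin":0},{"x":-0.1,"y":-0.2,"z":0.1,"spin":0},{"x":-0.125,"y":-0.25,"z":0.09,"spin":0},{"x":-0.127,"y":-0.286,"z":0.05,"spin":0},{"x":-0.127,"y":-0.286,"z":0.05,"spin":0}]' 0.026 
python3 - <<'E'
from h import *
s=cam("scene"); W,D,C=cloud(s)
a=cv2.resize(s["pixels"][130:270,200:400],(800,560),interpolation=cv2.INTER_CUBIC); cv2.imwrite("pics/g4.png",a)
m=(abs(W[...,1]+.025)<.02)&(W[...,0]>.56)&(W[...,0]<.615)&(W[...,2]>.052)&(W[...,2]<.07); print(m.sum(),np.mean(W[m],0),W[m].min(0),W[m].max(0))
f=lambda X:(proj(s,X)-[200,130])*4
print("knobtop",f([.465,-.3115,.04]),"tips",f(r.read_state()["ee_pos"]-[0,0,.025]), "tab exp",f([.593,-.025,.06]),"stage ctr",f([.665,-.0225,.04]))
E
```

```text
ee_pos: [0.5932, -0.0256, 0.0619]
ft_force: [-7.2, -1.2, 5.3]
time: 11.02
ee_pos: [0.4644, -0.3139, 0.1101]
eef_rot: [0.716, -0.698, -0.001, 0.001]
ft_force: [0.9, 1.6, -0.0]
width: 0.0261
38 [ 0.59297814 -0.02554559  0.05861909] [ 0.58416609 -0.03243055  0.0520429 ] [ 0.60011235 -0.0203418   0.06331753]
knobtop [177.93228577  95.28896924] tips [167.98037351  43.25104266] tab exp [421.12849189 314.82341525] stage ctr [363.18379438 413.80373279]
```

View pics/g4.png

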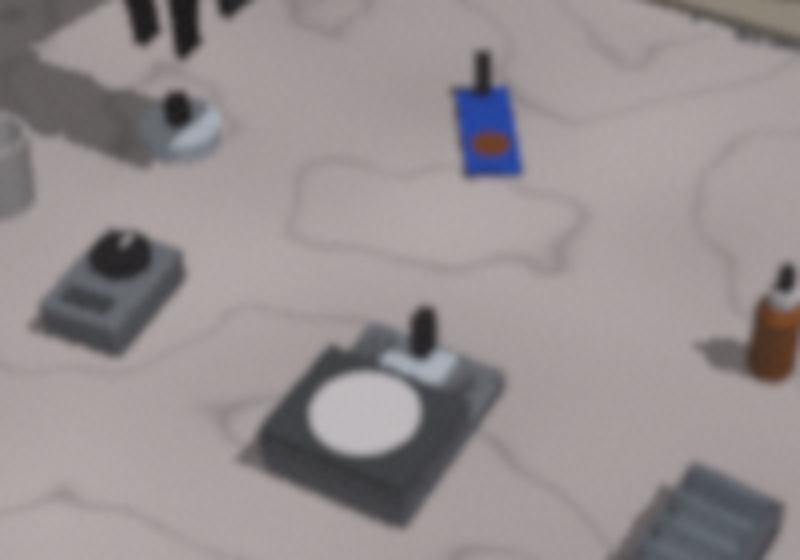

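Slide is home (tab at crop (424,312), predicted (421,315)), and the window is at (365,413), matching a stage centre of (0.665,-0.0225). The dish knob at (178,97) matches (0.465,-0.3115). Grip the dish.

```bash
python3 -m creep '[{"x":0,"y":0.002,"z":0,"spin":0},{"x":0,"y":0.002,"z":0,"spin":0},{"x":0,"y":0.002,"z":-0.03,"spin":0},{"x":0,"y":0.002,"z":-0.05,"spin":0},{"x":0,"y":0.002,"z":-0.064,"spin":0},{"x":0,"y":0.002,"z":-0.064,"spin":0}]' 0.05 | grep -E "ee_pos|force"; python3 -m creep '[{"x":0,"y":0,"z":0,"spin":0},{"x":0,"y":0,"z":0,"spin":0},{"x":0,"y":0,"z":0,"spin":0},{"x":0,"y":0,"z":0.02,"spin":0},{"x":0,"y":0,"z":0.06,"spin":0},{"x":0,"y":0,"z":0.1,"spin":0},{"x":0,"y":0,"z":0.1,"spin":0}]' 0 30
```

```text
ee_pos: [0.4667, -0.3088, 0.0472]
ft_force: [-0.1, -0.2, 0.3]
time: 12.7
ee_pos: [0.4684, -0.3103, 0.151]
eef_rot: [0.717, -0.697, 0.003, -0.001]
ft_force: [-0.1, 1.0, -1.2]
width: 0.0172
```

Width 17 mm is less than the knob's 20; I'll check how it is held.

```bash
python3 - <<'E'
from h import *
print(r.read_state()["ee_pos"],r.read_state()["width"])
s=cam("scene"); a=cv2.resize(s["pixels"][70:190,170:330],(800,600),interpolation=cv2.INTER_CUBIC); cv2.imwrite("pics/g5.png",cv2.convertScaleAbs(a,alpha=1.4))
f=lambda X:(proj(s,X)-[170,70])*5
e=r.read_state()["ee_pos"]; print("tip",f(e-[0,0,.025]),"tcp",f(e))
E
```

```text
[ 0.46844272 -0.3102911   0.15103842] 0.017173999269913694
tip [353.3120117  300.89884486] tcp [347.22846015 262.22700543]
```

View pics/g5.png

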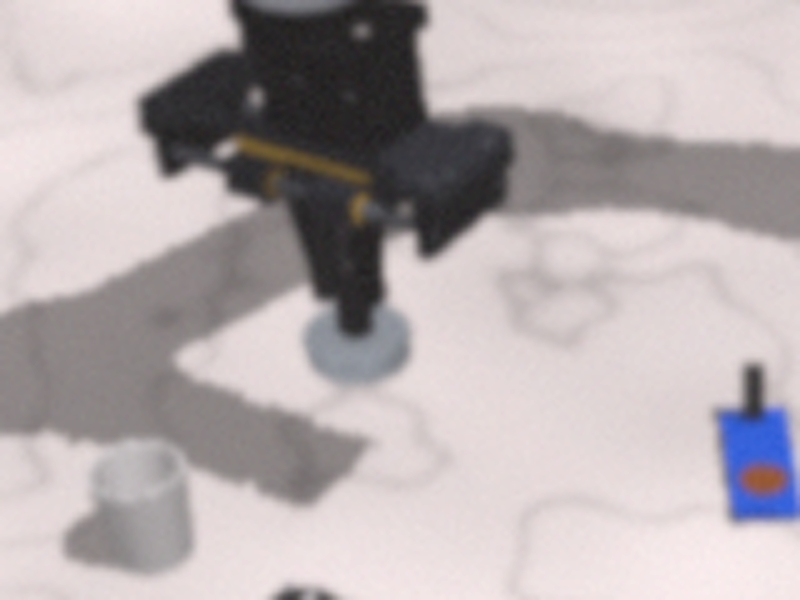

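```bash
python3 - <<'E'
from h import *
s=cam("scene"); W,D,C=cloud(s); im=s["pixels"].astype(int)
u,v=np.meshgrid(np.arange(640),np.arange(400))
m=(u>225)&(u<256)&(v>130)&(v<150)&(im.max(-1)>70)&(W[...,2]>.06)
P=W[m]; print(len(P),np.percentile(P,[3,25,50,75,97],axis=0).round(3)); 
T=P[P[:,2]>np.percentile(P[:,2],60)]; print(rect(P[:,:2]*1000), np.linalg.lstsq(np.c_[P[:,:2]-P[:,:2].mean(0),np.ones(len(P))],P[:,2],rcond=None)[0])
print(r.read_state()["ee_pos"])
t=cam("top"); W,D,C=cloud(t); m=box(t,.40,.54,-.40,-.25,.12)&(W[...,2]>.06)&(W[...,2]<.15); P=W[m]; print(len(P), rect(P[:,:2]*1000) if len(P) else 0)
E
```

```text
250 [[ 0.443 -0.336  0.089]
 [ 0.465 -0.313  0.098]
 [ 0.478 -0.3    0.104]
 [ 0.49  -0.289  0.105]
 [ 0.497 -0.281  0.107]]
(470.1,-307.9) 59x59 @38.2 [-0.10737372 -0.10777258  0.10137645]
[ 0.4666396  -0.30934135  0.1474899 ]
7 (440.9,-292.9) 29x8 @53.9
```

Lid top is about 13 mm lower than intended, so the knob slipped and is held only by its tip. Put it back down and re-grip with more force and more closing time.

```bash
python3 -m creep '[{"x":0,"y":0,"z":-0.03,"spin":0},{"x":0,"y":0,"z":-0.06,"spin":0},{"x":0,"y":0,"z":-0.08,"spin":0},{"x":0,"y":0,"z":-0.086,"spin":0},{"x":0,"y":0,"z":-0.089,"spin":0},{"x":0,"y":0,"z":-0.089,"spin":0}]' | grep -E "ee_pos|force|wid"
python3 -m creep '[{"x":0,"y":0,"z":0,"spin":0},{"x":0,"y":0,"z":0,"spin":0},{"x":0,"y":0,"z":-0.01,"spin":0},{"x":0,"y":0,"z":-0.012,"spin":0},{"x":0,"y":0,"z":-0.012,"spin":0}]' 0.04| grep -E "ee_pos|force|wid"
python3 -m creep '[{"x":0,"y":0,"z":0,"spin":0},{"x":0,"y":0,"z":0,"spin":0},{"x":0,"y":0,"z":0,"spin":0},{"x":0,"y":0,"z":0,"spin":0},{"x":0,"y":0,"z":0,"spin":0},{"x":0,"y":0,"z":0,"spin":0}]' 0 55| grep -E "ee_pos|force|wid"
```

```text
ee_pos: [0.4661, -0.309, 0.0594]
ft_force: [-6.9, 4.2, 15.3]
width: 0.0182
ee_pos: [0.4666, -0.3091, 0.046]
ft_force: [0.7, 0.3, 0.8]
width: 0.0397
ee_pos: [0.4668, -0.3094, 0.0467]
ft_force: [-0.8, -0.5, 1.9]
width: 0.0186
```

```bash
python3 -m creep '[{"x":0,"y":0,"z":0.01,"spin":0},{"x":0,"y":0,"z":0.025,"spin":0},{"x":0,"y":0,"z":0.045,"spin":0},{"x":0,"y":0,"z":0.07,"spin":0},{"x":0,"y":0,"z":0.07,"spin":0},{"x":0,"y":0,"z":0.07,"spin":0}]'
cat > dishchk.py <<'E'
from h import *
s=cam("scene"); e=r.read_state()["ee_pos"]; W,D,C=cloud(s); im=s["pixels"].astype(int)
m=(np.hypot(W[...,0]-e[0],W[...,1]-e[1])<.04)&(im.max(-1)>85)&(W[...,2]>e[2]-.07)&(W[...,2]<e[2]+.0)
P=W[big(m)]; T=P[P[:,2]>np.median(P[:,2])]; print(len(P),rect(P[:,:2]*1000),"lid",np.percentile(P[:,2],[10,50,75,95]).round(4),"tcp",e, r.read_state()["width"])
k=P[P[:,2]>np.percentile(P[:,2],35)]; print(np.linalg.lstsq(np.c_[k[:,:2]-e[:2],np.ones(len(k))],k[:,2],rcond=None)[0])
E
python3 dishchk.py
```

```text
time: 15.72
ee_pos: [0.4665, -0.3092, 0.1164]
eef_rot: [0.717, -0.697, -0.0, 0.0]
ft_force: [-0.2, 0.2, -1.1]
width: 0.0186
204 (472.1,-304.8) 52x60 @44.9 lid [0.0745 0.0872 0.089  0.0907] tcp [ 0.46631168 -0.3091043   0.11592435] 0.018464745698724017
[-0.03416038 -0.00070452  0.08904999]
```

No slip now: lid is 27 mm below the TCP and level. Carry it to above the stage.

```bash
python3 -m creep '[{"x":0.01,"y":0.01,"z":0.03,"spin":0},{"x":0.03,"y":0.04,"z":0.03,"spin":0},{"x":0.06,"y":0.08,"z":0.03,"spin":0},{"x":0.09,"y":0.125,"z":0.03,"spin":0},{"x":0.12,"y":0.17,"z":0.03,"spin":0},{"x":0.15,"y":0.215,"z":0.03,"spin":0},{"x":0.175,"y":0.255,"z":0.03,"spin":0},{"x":0.197,"y":0.286,"z":0.03,"spin":0},{"x":0.197,"y":0.286,"z":0.03,"spin":0},{"x":0.197,"y":0.286,"z":0.03,"spin":0},{"x":0.197,"y":0.286,"z":0.0,"spin":0},{"x":0.197,"y":0.286,"z":0.0,"spin":0}]'
python3 dishchk.py; python3 - <<'E'
from h import *
s=cam("scene"); a=cv2.resize(s["pixels"][150:270,220:380],(800,600),interpolation=cv2.INTER_CUBIC); cv2.imwrite("pics/g6.png",a)
f=lambda X:((proj(s,X)-[220,150])*5).round()
print(f([.665,-.0225,.04]),f([.665,-.0225,.09]))
E
```

```text
time: 17.27
ee_pos: [0.6617, -0.0253, 0.1142]
eef_rot: [0.717, -0.697, -0.001, 0.002]
ft_force: [-0.4, 0.7, -0.5]
width: 0.0185
303 (667.8,-21.6) 48x58 @34.5 lid [0.0733 0.0856 0.0868 0.0881] tcp [ 0.66273295 -0.0248946   0.11585801] 0.018474039782256976
[-0.04768668 -0.00685233  0.08737883]
[354. 417.] [349. 344.]
```

View pics/g6.png

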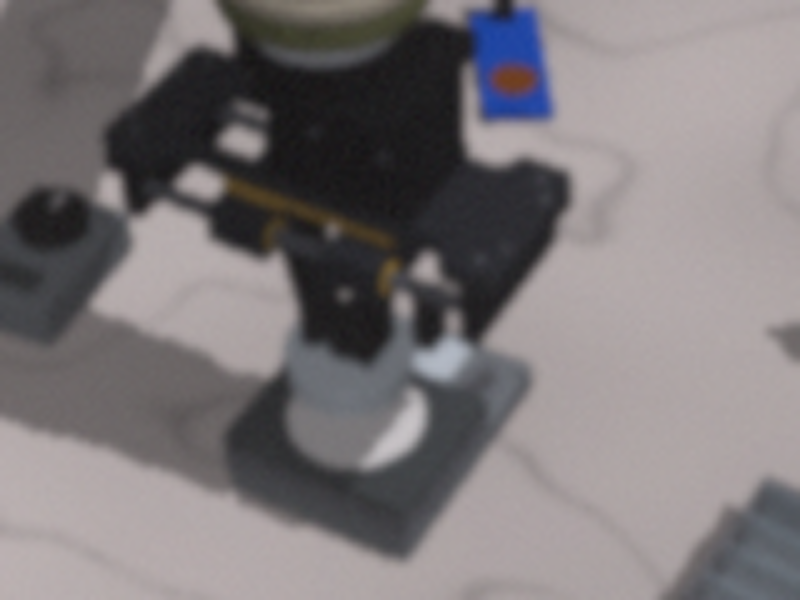

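Dish spans u 287–412 in the crop, so its centre is about 350, against 349 predicted. Lower it.

```bash
python3 -m creep '[{"x":0.001,"y":0.001,"z":-0.012,"spin":0},{"x":0.001,"y":0.001,"z":-0.024,"spin":0},{"x":0.001,"y":0.001,"z":-0.027,"spin":0},{"x":0.001,"y":0.001,"z":-0.027,"spin":0}]' | grep -E "ee_pos|force|wid"; for i in 1 2 3; do python3 -m creep '[{"x":0,"y":0,"z":-0.001,"spin":0},{"x":0,"y":0,"z":-0.001,"spin":0}]'|grep -E "ee_pos|force"; done
```

```text
ee_pos: [0.6646, -0.0223, 0.0892]
ft_force: [0.3, 0.2, -0.6]
width: 0.0189
ee_pos: [0.6649, -0.0223, 0.0888]
ft_force: [-0.4, 0.5, -1.5]
ee_pos: [0.6648, -0.0224, 0.0875]
ft_force: [0.7, 0.3, -1.8]
ee_pos: [0.6649, -0.0223, 0.0868]
ft_force: [-1.5, 0.2, 1.0]
```

Contact made. Release, rise, and go above the dropper with the jaws turned along world x.

```bash
python3 -m creep '[{"x":0,"y":0,"z":0,"spin":0},{"x":0,"y":0,"z":0,"spin":0},{"x":0,"y":0,"z":0,"spin":0},{"x":0,"y":0,"z":0.03,"spin":0},{"x":0,"y":0,"z":0.08,"spin":0},{"x":-0.03,"y":0.03,"z":0.1,"spin":10},{"x":-0.06,"y":0.06,"z":0.1,"spin":20},{"x":-0.09,"y":0.09,"z":0.1,"spin":30},{"x":-0.12,"y":0.12,"z":0.1,"spin":40},{"x":-0.15,"y":0.15,"z":0.1,"spin":50},{"x":-0.18,"y":0.17,"z":0.1,"spin":60},{"x":-0.195,"y":0.187,"z":0.1,"spin":70}]' 0.05|grep -E "ee_pos|wid"
python3 -m creep '[{"x":0,"y":0,"z":0,"spin":9.5},{"x":0,"y":0,"z":0,"spin":18.5},{"x":0,"y":0,"z":-0.02,"spin":18.5},{"x":0,"y":0,"z":-0.03,"spin":18.5},{"x":0,"y":0,"z":-0.03,"spin":18.5}]' 0.06
python3 - <<'E'
from h import *
s=cam("scene"); a=cv2.resize(s["pixels"][130:270,240:440],(800,560),interpolation=cv2.INTER_CUBIC); cv2.imwrite("pics/g7.png",a)
f=lambda X:((proj(s,X)-[240,130])*4).round()
print("stage",f([.665,-.0225,.04]),"knob",f([.665,-.0225,.08]),"teat",f([.470,.165,.09]),"base",f([.470,.165,0]))
t=cam("top")
for n,k in(("scene",s),("top",t)):
    W,D,C=cloud(k); b=box(k,.6,.73,-.08,.03,.058)&(W[...,2]>.05)&(W[...,2]<.07); 
    im=k["pixels"].astype(int); m=big(b&(im.max(-1)>60)); print(n,rect(W[m][:,:2]*1000),rect(pts(k,m,.058)),np.median(W[m][:,2]))
E
```

```text
ee_pos: [0.4684, 0.1656, 0.1868]
width: 0.0497
time: 20.75
ee_pos: [0.4694, 0.1645, 0.1561]
eef_rot: [1.0, 0.001, -0.001, 0.0]
ft_force: [0.3, 0.1, 0.4]
width: 0.0602
stage [203. 414.] knob [200. 367.] teat [630. 265.] base [610. 367.]
scene (665.6,-21.9) 61x59 @33.5 (667.2,-20.8) 64x59 @38.5 0.059035457365741395
top (660.8,-18.8) 56x56 @89.1 (659.7,-18.7) 56x55 @89.0 0.05799666200087305
```

View pics/g7.png

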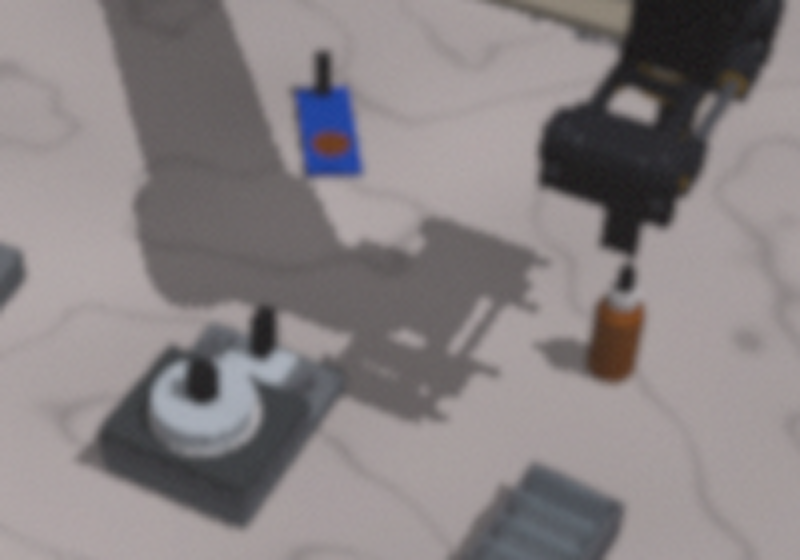

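Dish is centred on the stage (knob at (203,378)), measured within about 3 mm of the window centre. The dropper sits where predicted: base (611,367), teat (627,266). Descend and grip.

```bash
python3 -m creep '[{"x":0,"y":0,"z":-0.03,"spin":0},{"x":0,"y":0,"z":-0.06,"spin":0},{"x":0,"y":0,"z":-0.09,"spin":0},{"x":0,"y":0,"z":-0.103,"spin":0},{"x":0,"y":0,"z":-0.103,"spin":0}]'|grep -E "ee_pos|force"; python3 -m creep '[{"x":0,"y":0,"z":0,"spin":0},{"x":0,"y":0,"z":0,"spin":0},{"x":0,"y":0,"z":0,"spin":0},{"x":0,"y":0,"z":0,"spin":0},{"x":0,"y":0,"z":0,"spin":0},{"x":0,"y":0,"z":0.02,"spin":0},{"x":0,"y":0,"z":0.05,"spin":0},{"x":0,"y":0,"z":0.1,"spin":0},{"x":0,"y":0,"z":0.1,"spin":0}]' 0 30
```

```text
ee_pos: [0.4698, 0.1648, 0.0536]
ft_force: [0.2, 0.4, -0.4]
time: 22.6
ee_pos: [0.4717, 0.1658, 0.1581]
eef_rot: [1.0, 0.002, 0.003, -0.001]
ft_force: [-0.2, -0.2, -2.2]
width: 0.0313
```

```bash
python3 -m creep '[{"x":0.0,"y":-0.03,"z":0.01,"spin":0},{"x":0.01,"y":-0.07,"z":0.01,"spin":0},{"x":0.03,"y":-0.115,"z":0.01,"spin":0},{"x":0.06,"y":-0.16,"z":0.01,"spin":0},{"x":0.09,"y":-0.205,"z":0.01,"spin":0},{"x":0.12,"y":-0.25,"z":0.01,"spin":0},{"x":0.15,"y":-0.28,"z":0.01,"spin":0},{"x":0.17,"y":-0.297,"z":0.01,"spin":0},{"x":0.17,"y":-0.297,"z":0.01,"spin":0},{"x":0.17,"y":-0.297,"z":-0.04,"spin":0},{"x":0.17,"y":-0.297,"z":-0.08,"spin":0},{"x":0.17,"y":-0.297,"z":-0.08,"spin":0}]'
python3 - <<'E'
from h import *
s=cam("scene"); a=cv2.resize(s["pixels"][130:270,180:380],(800,560),interpolation=cv2.INTER_CUBIC); cv2.imwrite("pics/g8.png",a)
W,D,C=cloud(s); im=s["pixels"].astype(int); m=box(s,.55,.75,-.2,-.06,.05)&(im[...,2]-im[...,0]>30); P=W[big(m)]; print(np.percentile(P,[3,50,97],axis=0).round(4))
E
```

```text
time: 24.1
ee_pos: [0.6371, -0.1311, 0.0708]
eef_rot: [1.0, 0.002, -0.003, -0.001]
ft_force: [-0.5, -0.3, -0.1]
width: 0.0313
[[ 0.6296 -0.1312  0.0202]
 [ 0.6445 -0.1211  0.0514]
 [ 0.6527 -0.1168  0.0776]]
```

View pics/g8.png

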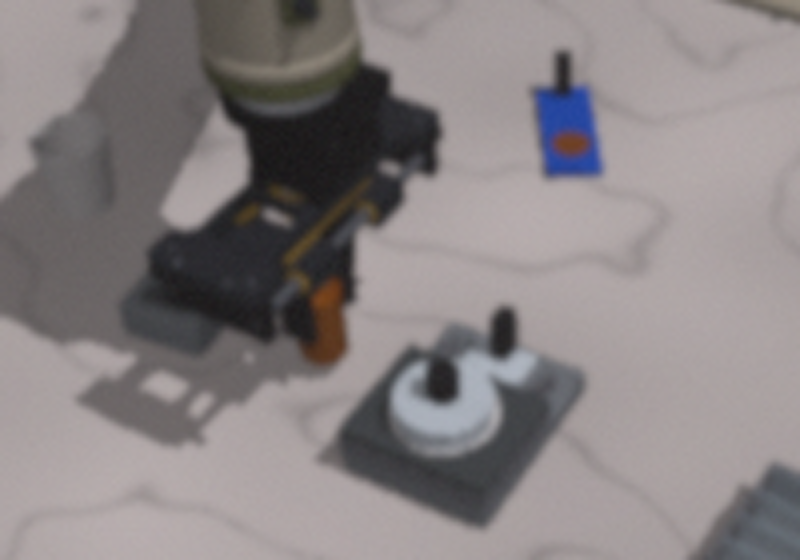

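Bottle hangs upright between lamp and base (crop (322,320)), bottom about 18 mm up. Lower until contact.

```bash
python3 -m creep '[{"x":0,"y":0,"z":-0.007,"spin":0},{"x":0,"y":0,"z":-0.014,"spin":0},{"x":0,"y":0,"z":-0.014,"spin":0},{"x":0,"y":0,"z":-0.014,"spin":0}]' | grep -E "ee_pos|force"; for i in 1 2 3 4; do python3 -m creep '[{"x":0,"y":0,"z":-0.0015,"spin":0},{"x":0,"y":0,"z":-0.0015,"spin":0}]'|grep -E "ee_pos|force"; done
```

```text
ee_pos: [0.64, -0.1323, 0.06]
ft_force: [-1.4, -0.3, 0.3]
ee_pos: [0.6398, -0.1323, 0.058]
ft_force: [-0.4, 0.1, -1.0]
ee_pos: [0.6397, -0.1323, 0.0564]
ft_force: [-0.4, 0.6, -0.2]
ee_pos: [0.6397, -0.1323, 0.0549]
ft_force: [-0.2, 0.5, -0.1]
ee_pos: [0.6399, -0.1324, 0.0539]
ft_force: [-1.0, 0.4, 3.5]
```

```bash
python3 -m creep '[{"x":0,"y":0,"z":0,"spin":0},{"x":0,"y":0,"z":0,"spin":0},{"x":0,"y":0,"z":0,"spin":0},{"x":0,"y":0,"z":0.03,"spin":0},{"x":0,"y":0,"z":0.08,"spin":0},{"x":0,"y":0.01,"z":0.12,"spin":0},{"x":-0.02,"y":0.06,"z":0.12,"spin":0},{"x":-0.04,"y":0.11,"z":0.12,"spin":0},{"x":-0.06,"y":0.16,"z":0.12,"spin":0},{"x":-0.08,"y":0.21,"z":0.12,"spin":0},{"x":-0.1,"y":0.26,"z":0.12,"spin":0},{"x":-0.12,"y":0.31,"z":0.12,"spin":0}]' 0.06|grep -E "ee_pos|wid"
python3 -m creep '[{"x":-0.02,"y":0.05,"z":0,"spin":0},{"x":-0.04,"y":0.1,"z":0,"spin":0},{"x":-0.05,"y":0.15,"z":0,"spin":0},{"x":-0.052,"y":0.172,"z":-0.03,"spin":0},{"x":-0.052,"y":0.172,"z":-0.06,"spin":0},{"x":-0.052,"y":0.172,"z":-0.06,"spin":0}]' 0.07
python3 - <<'E'
from h import *
s=cam("scene"); a=cv2.resize(s["pixels"][130:280,200:520],(800,375),interpolation=cv2.INTER_CUBIC); cv2.imwrite("pics/g9.png",a)
W,D,C=cloud(s); im=s["pixels"].astype(int); red=im[...,2]-im[...,0]>30
P=W[big(box(s,.55,.75,-.2,-.06,.05)&red)]; print("drop",np.percentile(P,[3,50,97],axis=0).round(4))
f=lambda X:((proj(s,X)-[200,130])*2.5).round()
print("captop",f([.468,.35,.052]),"jarbase",f([.468,.35,0]))
E
```

```text
ee_pos: [0.519, 0.1791, 0.1738]
width: 0.0598
time: 27.9
ee_pos: [0.4666, 0.3489, 0.1116]
eef_rot: [1.0, 0.002, -0.002, 0.001]
ft_force: [0.4, -1.0, 0.3]
width: 0.0703
drop [[nan nan nan]
 [nan nan nan]
 [nan nan nan]]
captop [675. 260.] jarbase [660. 296.]
```

View pics/g9.png

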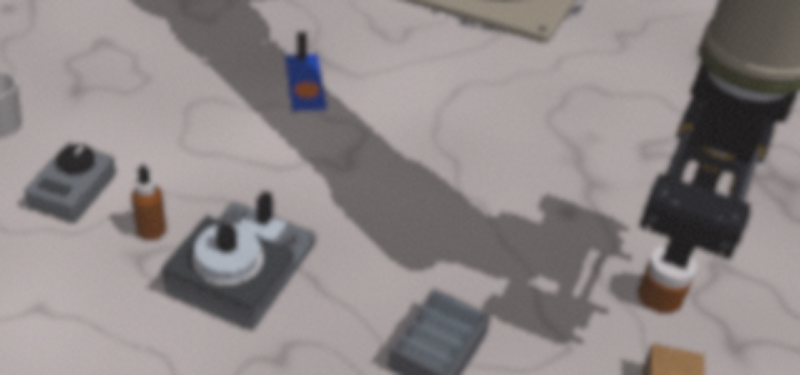

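Bottle stands upright at (149,210), midway. Jar cap is at (672,260), as predicted. Descend and grip the jar.

```bash
python3 -m creep '[{"x":0,"y":0,"z":-0.03,"spin":0},{"x":0,"y":0,"z":-0.06,"spin":0},{"x":0,"y":0,"z":-0.077,"spin":0},{"x":0,"y":0,"z":-0.077,"spin":0}]'|grep -E "ee_pos|force"; python3 -m creep '[{"x":0,"y":0,"z":0,"spin":0},{"x":0,"y":0,"z":0,"spin":0},{"x":0,"y":0,"z":0,"spin":0},{"x":0,"y":0,"z":0,"spin":0},{"x":0,"y":0,"z":0,"spin":0},{"x":0,"y":0,"z":0.02,"spin":0},{"x":0,"y":0,"z":0.05,"spin":0},{"x":0,"y":0,"z":0.08,"spin":0},{"x":0,"y":0,"z":0.08,"spin":0}]' 0 30
```

```text
ee_pos: [0.4679, 0.3494, 0.0367]
ft_force: [0.0, 0.4, 0.9]
time: 29.58
ee_pos: [0.4688, 0.3508, 0.1198]
eef_rot: [1.0, 0.001, 0.002, -0.001]
ft_force: [0.1, 0.2, -2.0]
width: 0.0432
```

```bash
python3 -m creep '[{"x":0.02,"y":-0.03,"z":0,"spin":0},{"x":0.04,"y":-0.075,"z":0,"spin":0},{"x":0.07,"y":-0.12,"z":0,"spin":0},{"x":0.1,"y":-0.165,"z":0,"spin":0},{"x":0.13,"y":-0.21,"z":0,"spin":0},{"x":0.16,"y":-0.25,"z":0,"spin":0},{"x":0.169,"y":-0.265,"z":0,"spin":0},{"x":0.169,"y":-0.265,"z":0,"spin":0},{"x":0.169,"y":-0.265,"z":-0.04,"spin":0},{"x":0.169,"y":-0.265,"z":-0.07,"spin":0},{"x":0.169,"y":-0.265,"z":-0.076,"spin":0},{"x":0.169,"y":-0.265,"z":-0.076,"spin":0}]'|grep -E "ee_pos|force"; for i in 1 2 3 4; do python3 -m creep '[{"x":0,"y":0,"z":-0.0015,"spin":0},{"x":0,"y":0,"z":-0.0015,"spin":0}]'|grep -E "ee_pos|force"; done
```

```text
ee_pos: [0.6365, 0.0862, 0.0413]
ft_force: [0.9, 0.0, -0.1]
ee_pos: [0.6373, 0.0849, 0.0401]
ft_force: [0.1, -0.2, -1.4]
ee_pos: [0.6368, 0.0846, 0.0376]
ft_force: [-0.7, -0.5, -0.9]
ee_pos: [0.637, 0.0846, 0.0371]
ft_force: [-3.4, -1.0, 8.3]
ee_pos: [0.6369, 0.0847, 0.037]
ft_force: [-9.4, -2.6, 22.2]
```

Contact; ease off, release, rise and check everything.

```bash
python3 -m creep '[{"x":0,"y":0,"z":0.0025,"spin":0},{"x":0,"y":0,"z":0.0025,"spin":0}]'|grep -E "ee_pos|force"; python3 -m creep '[{"x":0,"y":0,"z":0,"spin":0},{"x":0,"y":0,"z":0,"spin":0},{"x":0,"y":0,"z":0,"spin":0},{"x":0,"y":0,"z":0.03,"spin":0},{"x":0,"y":0,"z":0.08,"spin":0},{"x":-0.02,"y":0.02,"z":0.12,"spin":0},{"x":-0.06,"y":0.06,"z":0.15,"spin":0},{"x":-0.1,"y":0.1,"z":0.15,"spin":0},{"x":-0.14,"y":0.14,"z":0.15,"spin":0},{"x":-0.17,"y":0.18,"z":0.15,"spin":0},{"x":-0.18,"y":0.22,"z":0.15,"spin":0},{"x":-0.18,"y":0.22,"z":0.15,"spin":0}]' 0.065
python3 - <<'E'
from h import *
for n in("scene","top"):
    s=cam(n); W,D,C=cloud(s); im=s["pixels"].astype(int); red=im[...,2]-im[...,0]>25; v=im.max(-1)
    if n=="scene": cv2.imwrite("pics/g10.png",cv2.resize(s["pixels"][130:310,150:500],(790,406),interpolation=cv2.INTER_CUBIC))
    for nm,b,h in(("drop",(.57,.71,-.19,-.08),.06),("jar",(.57,.71,.04,.14),.04),("tab",(.57,.62,-.05,0),.053),("dish",(.62,.72,-.07,.02),.05),("beaker",(.52,.66,-.45,-.32),.01),("carton",(.5,.66,.33,.45),.01)):
        q=(W[...,0]>b[0])&(W[...,0]<b[1])&(W[...,1]>b[2])&(W[...,1]<b[3])&(W[...,2]>h); P=W[q]
        if len(P): print(n,nm,len(P),P.mean(0).round(4),rect(P[:,:2]*1000),"zmax",P[:,2].max().round(3))
E
```

```text
ee_pos: [0.6369, 0.0847, 0.0371]
ft_force: [-0.1, -0.2, 1.7]
time: 33.83
ee_pos: [0.4549, 0.308, 0.1874]
eef_rot: [1.0, 0.004, 0.0, -0.001]
ft_force: [-0.1, -0.9, -0.2]
width: 0.0649
scene drop 82 [ 0.6434 -0.1311  0.0746] (642.4,-131.6) 15x20 @42.3 zmax 0.093
scene jar 252 [0.6418 0.0847 0.0514] (638.5,83.4) 41x39 @28.5 zmax 0.057
scene tab 36 [ 0.5929 -0.0256  0.059 ] (590.9,-26.4) 18x12 @7.3 zmax 0.062
scene dish 430 [ 0.6699 -0.0195  0.0621] (665.8,-22.1) 59x59 @39.7 zmax 0.084
scene beaker 410 [ 0.5905 -0.3758  0.0423] (588.5,-378.8) 54x51 @66.9 zmax 0.064
scene carton 852 [0.5751 0.3714 0.0911] (553.7,366.7) 128x58 @31.2 zmax 0.512
top drop 39 [ 0.6337 -0.1293  0.0737] (635.0,-129.8) 21x17 @88.8 zmax 0.095
top jar 163 [0.6338 0.087  0.052 ] (634.3,86.7) 41x40 @42.4 zmax 0.061
top tab 24 [ 0.5879 -0.0232  0.0611] (587.7,-23.2) 9x15 @88.6 zmax 0.07
top dish 304 [ 0.6595 -0.0188  0.0612] (660.3,-18.8) 56x57 @88.9 zmax 0.087
top beaker 204 [ 0.5851 -0.38    0.041 ] (569.5,-391.4) 93x53 @47.0 zmax 0.069
top carton 40 [0.5834 0.3658 0.1034] (611.9,371.3) 157x69 @48.1 zmax 0.279
```

View pics/g10.png

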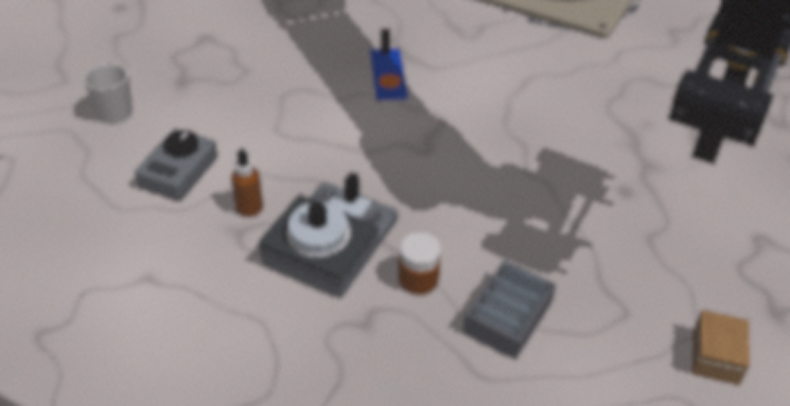

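The picture shows everything in place: slide in (tab (351,187)), dish centred (318,225), bottle (247,188) and jar (419,263) upright midway. Beaker and carton are untouched.

```bash
python3 -c "
from bench import r
print(r.close_job())"
```

```text
the job is handed in; nothing more can be done
None
```

The job is handed in after about 34 s of robot time: the slide went in first, then the dish, the bottle and the jar. No verdict is reported, so these are my own last measurements:

- **Filter slide:** it was pushed in until it met the end stop at about 8 N. The tab has stayed at x 0.593 m since.
- **Lidded dish:** both cameras put it within about 4 mm of the stage centre, level, with its lid at 58–59 mm.
- **Jar and dropper bottle:** both stand upright, about 107 mm to the rack side (jar) and 109 mm to the lamp side (bottle) of the light base, roughly in line with it.
- **Beaker and carton:** I never reached for either. The beaker measures where it was at the start. The carton's final numbers were spoiled by the arm being in view, but it looks unmoved in the picture.

**What went wrong or disagreed:**
- **Dish grip:** the first hold on the dish knob slipped about 13 mm. I set the dish back down on the bench and gripped it again harder.
- **Slide grip:** the slide's tab also slipped about 7 mm in the jaws. I allowed for that by lowering it until it touched the base.
- **Cameras:** the two cameras differ by 3–8 mm in x. The scene camera matched the arm's contact positions better, so I followed it.

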